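Load the parcel scan tray, tall tubes behind, with the scanner switched on

ROBOT

A 6-joint arm with a two-finger parallel gripper is mounted at the origin on the work surface; the furniture and walls round the work are solid. World frame = base frame: x ahead of the robot, y to its left, z up, the work surface at z = 0. Lengths are in m, angles in rad, forces in N, time in s.
With the tool pointing down it reaches from about 0.375 to 0.925 m from the base axis. Payload 5.7 kg.
Tool frame: the origin (TCP) lies at the very end of the fingers, on their centre line; the grasp point (between the pads) lies 19 mm behind it (manip.tcp_to_grasp is the distance from the TCP to the grasp point, in m); z points along the fingers, y is the line along which they close (so a half turn about z gives the same grasp; the last joint's range is limited). The gripper opens to 85 mm and grips with 20 to 120 N. Pads are 22 mm wide; open, the fingers measure 114 mm over their backs; the gripper's body (76 mm by 85 mm) begins 54 mm behind the grasp point. The pads swing forward as they close: fully open they stand 13 mm farther back than shut.
Start: joints at [0.988, 0.359, 1.51, -0, 1.272, -0.115], TCP at [0.271, 0.536, 0.231] pointing down, gripper open.
Joint ranges: [-2.97, 2.97], [-1.01, 2.36], [0.21, 2.38], [-0.96, 4.11], [0.2, 2.71], [-2.98, 2.98]. Speed limits (rad/s): [2.39, 2.39, 3.14, 3.14, 3.14, 3.14].

INTERFACE

Orientations are given as [roll, pitch, yaw] about the fixed x, y, z axes, in that order (R = Rz(yaw) Ry(pitch) Rx(roll)).
In Python, from cell import manip gives the robot as it stands. The module is installed in compiled form; this text tells all that it offers.
- The arm moves only by the tool arm_command, never from a script. Its argument "commands" is a list of rows, each an object with "linear": the shift along the tool's x, y, z in mm, a list of three; "rotation": the turn, a rotation vector about the tool's x, y, z in degrees, a list of three. In form: [{"linear": [tx, ty, tz], "rotation": [rx, ry, rz]}, ...]. A call has 1 to 20 rows; each row is the pose to reach, as a shift and turn from the pose commanded when the call began, along the tool's axes at that moment; what a row does not reach only later rows make up. A row lasts 1/12 s, in which the tool goes at most 41.7 mm and 7.16 degrees, less where a joint would pass 70% of its speed; a pose out of reach is approached as far as the arm can. A call with a gripper value outside its range is refused whole. "grip" is the opening, from 0 (shut) to 1 (fully open), set as the call begins (left out, the last holds). The fingers move at their own pace and stop on an object; "grip_force" is the grip in N (left out, the last holds). Time passes only in rows, so rows that repeat a pose let the fingers close. It gives the time, the measured TCP pose, the force, the opening and the grip force at its end, in the units of the state.
- manip.observe(): the state, without advancing time (a new reading comes with each control period).
- manip.capture(name): name is "scene" or "side" or "wrist"; returns the picture (384x512x3 uint8, red, green, blue); there is no depth.
- manip.camera_params(name): a dict with "fov_y" (degrees; the focal length in pixels is half the picture's height over the tangent of half this angle, whatever the lens; pixels are square), "cx", "cy" (the principal point, pixels), "D" ([k1, k2, p1, p2, k3] as OpenCV has them; the pictures are not rectified), "rvec" (rotation vector, rad) and "tvec" (3), from world to camera coordinates, as OpenCV has them. Camera axes: x right, y down, z forward; pixel columns grow to the right and rows downward; lengths in m; the calibration is good to about 2 mm. A picture is of the moment at which its call begins: read the wrist's pose just before it. camera_params takes no time and is no camera call; for the wrist camera it gives the pose at the moment of the call.
- manip.sign_off(): hands the job in; it is judged then, once.
The state is a dict: "t": time; "q": joint angles; "dq": joint speeds; "joint_efforts": joint torques, N m; "tool_pos": TCP position; "tool_rot": TCP orientation; "ft_force": force on the tool from outside, world axes, zero at the start; "torque": the same for the moment, N m; "grip_width": opening from 0.0 (shut) to 1.0 (fully open); "grip_force": force on a finger pad.
Only numpy, scipy, OpenCV 4.12 (cv2) and the standard library are available. Lean on these libraries where they do the work, as an engineer would, in place of code of your own. Each camera call takes 0.05 s, during which the arm holds its last target. There are 200 camera calls.

TASK

Pull the scanner's push-pull knob up to its detent, stand all the mailing tubes (two or three) upright in the rear trough of the scan tray, and only after that lay both small parcels flat in the front trough. With everything loaded, push the knob fully home again; leave the roll of tape and the marker pen where they are.

Things in the scene. Friction and masses are not known exactly. Their poses are not given: they have to be found in the camera images.
- tray: Fixed low grey scan tray, 200 mm (x) by 240 mm (y), origin at its underside's centre, x away from the robot, z up. Floor 6 mm, rims and dividing rail 14 mm above the table, 5 mm thick. The rail runs along y at x = +12 mm; troughs are 230 mm wide: the front one x -95 to +9 mm, the rear one x +15 to +95 mm.
- switch (a joint): Push-pull switch of the scanner, value in m: 0 = pushed fully home (off), 0.016 = pulled straight up to its detent (on). It snaps over half-way to either end and stays there; pulling or pushing it takes about 9 N.
- knob_mid (a point): Middle of the switch's knob, a black mushroom head, 38 mm diameter, 24 mm high (12 mm above and below this point), vertical axis, moving with the switch: 92 mm above the table when home, 108 mm when out. It sits on the scanner unit, a fixed grey box 75 x 70 mm, 70 mm high, whose dark window faces the tray.
- tube0_mid (a point): Centre, half-way up, of a loose mailing tube: a closed cardboard cylinder with white end caps, 52 mm diameter, 130 mm tall, standing upright (z along its axis), 0.11 to 0.23 kg. Best held near its top so that the hand stays above its cap. All tubes are alike; this one may be absent.
- tube1_mid (a point): Centre, half-way up, of a loose mailing tube: a closed cardboard cylinder with white end caps, 52 mm diameter, 130 mm tall, standing upright (z along its axis), 0.11 to 0.23 kg. Best held near its top so that the hand stays above its cap. All tubes are alike; this one may be absent.
- tube2_mid (a point): Centre, half-way up, of a loose mailing tube: a closed cardboard cylinder with white end caps, 52 mm diameter, 130 mm tall, standing upright (z along its axis), 0.11 to 0.23 kg. Best held near its top so that the hand stays above its cap. All tubes are alike; this one may be absent.
- parcel0_mid (a point): Centre, half-way up, of a loose small brown parcel lying flat: x side 55 mm, y side 76 mm, height 29 mm (z up), 0.12 to 0.26 kg. Grip it across the 55 mm (its x axis). The two small parcels are alike.
- parcel1_mid (a point): Centre, half-way up, of a loose small brown parcel lying flat: x side 55 mm, y side 76 mm, height 29 mm (z up), 0.12 to 0.26 kg. Grip it across the 55 mm (its x axis). The two small parcels are alike.
- tape: A roll of clear tape, 92 mm across and 48 mm high, lying flat; origin at the centre of its underside. A bystander, to be left alone.
- marker: A black marker pen 135 mm long, lying among the goods; origin at the centre of its underside. A bystander, to be left alone.

How it is judged:
On the way, in this order (a step that is already met when the one before it is completed fails the run):
1. the knob is pulled out to its detent (value of joint switch above 0.013 m), for 0.2 s.
2. knob still out: every tube stands released in the rear trough, while no small parcel is in the tray yet (value of joint switch above 0.013 m and x of tube0_mid in the frame of tray between 0.03 and 0.08 m and y of tube0_mid in the frame of tray between -0.105 and 0.105 m and z of tube0_mid in the frame of tray between 0.064 and 0.079 m and angle between each of tube0_mid, tube1_mid, tube2_mid's own z axis and vertical below 0.1 rad and x of tube1_mid in the frame of tray between 0.03 and 0.08 m and y of tube1_mid in the frame of tray between -0.105 and 0.105 m and z of tube1_mid in the frame of tray between 0.064 and 0.079 m and x of tube2_mid in the frame of tray between 0.03 and 0.08 m and y of tube2_mid in the frame of tray between -0.105 and 0.105 m and z of tube2_mid in the frame of tray between 0.064 and 0.079 m and contact force between the fingers and tube0 below 0.05 N and contact force between the fingers and tube1 below 0.05 N and contact force between the fingers and tube2 below 0.05 N and not (x of parcel0_mid in the frame of tray between -0.11 and 0.11 m and y of parcel0_mid in the frame of tray between -0.13 and 0.13 m and z of parcel0_mid in the frame of tray between -0.01 and 0.2 m) and not (x of parcel1_mid in the frame of tray between -0.11 and 0.11 m and y of parcel1_mid in the frame of tray between -0.13 and 0.13 m and z of parcel1_mid in the frame of tray between -0.01 and 0.2 m)), for 0.2 s.
3. knob still out: every small parcel lies released in the front trough and the tubes stand in the rear one (value of joint switch above 0.013 m and x of parcel0_mid in the frame of tray between -0.075 and -0.01 m and y of parcel0_mid in the frame of tray between -0.105 and 0.105 m and z of parcel0_mid in the frame of tray between 0.014 and 0.028 m and angle between each of parcel0_mid, parcel1_mid's own z axis and vertical below 0.12 rad and x of parcel1_mid in the frame of tray between -0.075 and -0.01 m and y of parcel1_mid in the frame of tray between -0.105 and 0.105 m and z of parcel1_mid in the frame of tray between 0.014 and 0.028 m and contact force between the fingers and parcel0 below 0.05 N and contact force between the fingers and parcel1 below 0.05 N and x of tube0_mid in the frame of tray between 0.03 and 0.08 m and y of tube0_mid in the frame of tray between -0.105 and 0.105 m and z of tube0_mid in the frame of tray between 0.064 and 0.079 m and angle between each of tube0_mid, tube1_mid, tube2_mid's own z axis and vertical below 0.1 rad and x of tube1_mid in the frame of tray between 0.03 and 0.08 m and y of tube1_mid in the frame of tray between -0.105 and 0.105 m and z of tube1_mid in the frame of tray between 0.064 and 0.079 m and x of tube2_mid in the frame of tray between 0.03 and 0.08 m and y of tube2_mid in the frame of tray between -0.105 and 0.105 m and z of tube2_mid in the frame of tray between 0.064 and 0.079 m), for 0.2 s.
4. the knob is pushed fully home (value of joint switch below 0.003 m), for 0.2 s.
At the end, for the whole second after the job is handed in: Knob within 3 mm of home; every tube upright (within 0.1 rad) on the rear trough's floor, every small parcel flat (within 0.12 rad) on the front trough's floor, not on the rims or rail, all released and at rest (value of joint switch below 0.003 m and x of tube0_mid in the frame of tray between 0.03 and 0.08 m and y of tube0_mid in the frame of tray between -0.105 and 0.105 m and z of tube0_mid in the frame of tray between 0.064 and 0.079 m and angle between each of tube0_mid, tube1_mid, tube2_mid's own z axis and vertical below 0.1 rad and x of tube1_mid in the frame of tray between 0.03 and 0.08 m and y of tube1_mid in the frame of tray between -0.105 and 0.105 m and z of tube1_mid in the frame of tray between 0.064 and 0.079 m and x of tube2_mid in the frame of tray between 0.03 and 0.08 m and y of tube2_mid in the frame of tray between -0.105 and 0.105 m and z of tube2_mid in the frame of tray between 0.064 and 0.079 m and x of parcel0_mid in the frame of tray between -0.075 and -0.01 m and y of parcel0_mid in the frame of tray between -0.105 and 0.105 m and z of parcel0_mid in the frame of tray between 0.014 and 0.028 m and angle between each of parcel0_mid, parcel1_mid's own z axis and vertical below 0.12 rad and x of parcel1_mid in the frame of tray between -0.075 and -0.01 m and y of parcel1_mid in the frame of tray between -0.105 and 0.105 m and z of parcel1_mid in the frame of tray between 0.014 and 0.028 m and linear speed of each of tube0, tube1, tube2, parcel0, parcel1 below 0.02 m/s); the robot touches nothing.
It fails at once if the tape is knocked more than 40 mm from its place (distance of tape from where it was at the start of the episode above 0.04 m).
It fails at once if the marker is knocked more than 40 mm from its place (distance of marker from where it was at the start of the episode above 0.04 m).
Of tube0, tube1, tube2 only 2 to 3 are there at a start; the rules pass over those that are not, and their reading is None.
At some moment in a run one of parcel0, parcel1 may be knocked a few centimetres aside while the robot is not near it.
It also fails if it takes over 210 s, if anything falls off the work surface, if the arm or the gripper's body presses on something with over 40 N, if the wrist force passes 120 N, or if a joint passes its speed limit or range.

## Working session

There is one attempt and no reset: what is moved stays moved. The work goes in short steps, Python scripts to look and compute and a tool call to move; the robot and the scene stay as the last step left them, time stands still between calls to the robot, and variables do not carry over. Pictures are saved under pics/ and viewed, at most 14 in all, crops included, and the job is handed in when it is done.

Besides the shell and the picture viewer there is one more tool, called after "Request:" in YAML: its name, and indented under it one key for each argument. arm_command: Moves the arm, as the interface text tells. Its arguments: {"type":"object","properties":{"commands":{"type":"array","items":{"type":"object","properties":{"linear":{"type":"array","items":{"type":"number"}},"rotation":{"type":"array","items":{"type":"number"}}}}},"grip":{"type":"number"},"grip_force":{"type":"number"}},"required":["commands"]}

```bash
mkdir -p pics
cat > h.py <<'E'
import numpy as np, cv2
from cell import manip
from scipy.spatial.transform import Rotation as R
def K(p):
    f=192/np.tan(np.radians(p["fov_y"])/2); return np.array([[f,0,p["cx"]],[0,f,p["cy"]],[0,0,1]])
def ray(p,uv):
    n=cv2.undistortPoints(np.array([[uv]],float),K(p),np.array(p["D"],float))[0,0]
    Rm=cv2.Rodrigues(np.array(p["rvec"],float))[0]; t=np.array(p["tvec"],float).ravel()
    return -Rm.T@t, Rm.T@np.array([n[0],n[1],1])
def onz(p,uv,z):
    o,d=ray(p,uv); return o+d*(z-o[2])/d[2]
def proj(p,X):
    return cv2.projectPoints(np.array(X,float).reshape(-1,1,3),np.array(p["rvec"],float),np.array(p["tvec"],float),K(p),np.array(p["D"],float))[0][:,0]
def snap(name,tag,view=True):
    p=manip.camera_params(name); im=manip.capture(name)
    cv2.imwrite(f"pics/{tag}.png",im[:,:,::-1]); return p,im
E
python3 - <<'E'
from h import *
ims=[]
for n in("scene","side"):
    p,im=snap(n,n+"0"); o,d=ray(p,(p["cx"],p["cy"])); print(n,p["fov_y"],o.round(3),d.round(3))
s=manip.observe(); print(s["tool_pos"],s["tool_rot"],s["t"])
E
```

```text
scene 56.263803853256995 [0.016 0.213 0.702] [ 0.628 -0.314 -0.712]
side 49.09390868009791 [0.455 0.852 0.817] [ 0.095 -0.764 -0.638]
[0.27021004 0.5350347  0.2305209 ] [-3.13991560e+00 -2.20241315e-04  2.67381257e+00] 0.1
```

View pics/scene0.png

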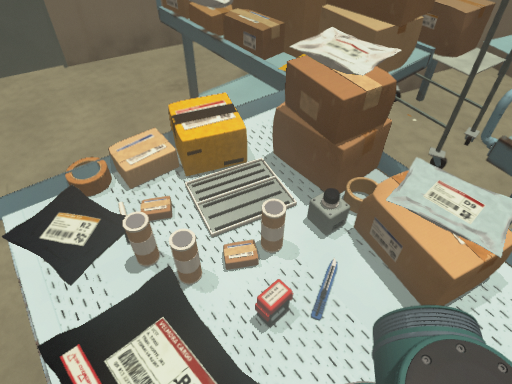

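View pics/side0.png

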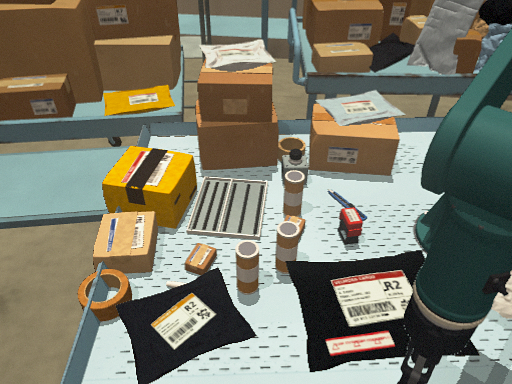

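The scene picture shows three tubes, with caps at about (136,219), (183,239) and (273,208). The parcels are at (156,208) and (240,253), the tray is around (240,195) and the knob is at (330,196). I'll enlarge this area.

Run:
```python
import cv2
a=cv2.imread("pics/scene0.png")[150:300,100:360]
cv2.imwrite("pics/c1.png",cv2.resize(a,None,fx=3,fy=3,interpolation=cv2.INTER_CUBIC))
b=cv2.imread("pics/side0.png")[130:310,160:360]
cv2.imwrite("pics/c2.png",cv2.resize(b,None,fx=3,fy=3,interpolation=cv2.INTER_CUBIC))
```

```text
(no output)
```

View pics/c1.png

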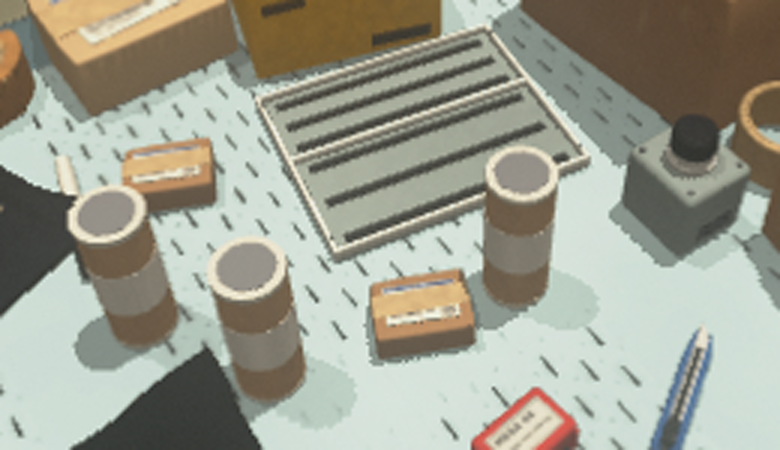

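View pics/c2.png

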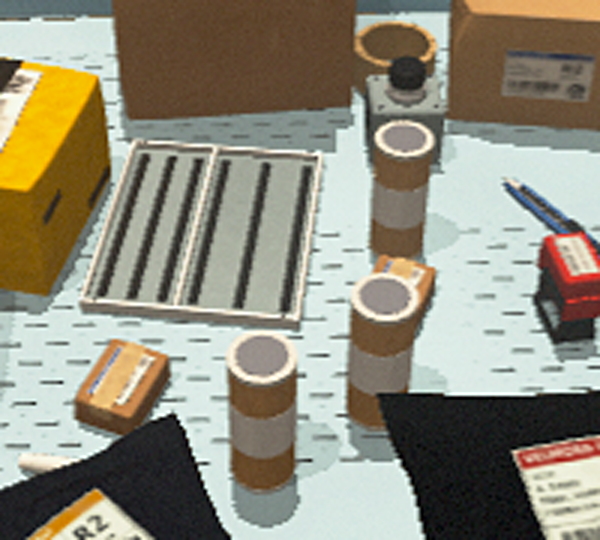

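```bash
cat > m.py <<'E'
from h import *
A=manip.camera_params("scene");B=manip.camera_params("side")
a=lambda u,v,z:onz(A,(100+u/3,150+v/3),z).round(4)
b=lambda u,v,z:onz(B,(160+u/3,130+v/3),z).round(4)
E
python3 - <<'E'
from m import *
for n,u,w in(("A",(108,214),(262,357)),("B",(248,268),(385,298)),("C",(521,174),(404,140))): print(n,a(*u,.13),b(*w,.13))
print("tray",[a(*u,.014)[:2] for u in((257,98),(488,27),(590,160),(337,258),(520,78),(293,160))])
print("tray",[b(*u,.014)[:2] for u in((80,312),(134,142),(322,152),(300,325))])
print("knob",a(695,128,.104),b(408,66,.104))
print("P0",[a(*u,.029)[:2] for u in((122,152),(208,139),(213,170),(130,184))],[b(*u,.029)[:2] for u in((112,340),(168,352),(132,410),(77,398))])
print("P1",[a(*u,.029)[:2] for u in((372,288),(462,270),(472,317),(375,335))],b(405,272,.029))
print("mk",a(65,157,.005),a(72,192,.005),b(22,462,.005),b(55,465,.005))
print("tapes",onz(A,(88,168),.048),onz(A,(360,186),.048))
E
```

```text
A [0.5447 0.2235 0.13  ] [0.5436 0.2302 0.13  ]
B [0.4591 0.1509 0.13  ] [0.4581 0.1579 0.13  ]
C [ 0.4544 -0.0496  0.13  ] [ 0.4532 -0.0425  0.13  ]
tray [array([0.73  , 0.0708]), array([ 0.7275, -0.1647]), array([ 0.5318, -0.1645]), array([0.5279, 0.0712]), array([ 0.6495, -0.1586]), array([0.6431, 0.067 ])]
tray [array([0.7259, 0.0926]), array([ 0.7306, -0.1544]), array([ 0.5356, -0.1627]), array([0.5306, 0.0836])]
knob [ 0.4578 -0.206   0.104 ] [ 0.4551 -0.1975  0.104 ]
P0 [array([0.7012, 0.1988]), array([0.6843, 0.1281]), array([0.6477, 0.1346]), array([0.6624, 0.2014])] [array([0.6857, 0.1357]), array([0.6359, 0.1432]), array([0.6525, 0.2086]), array([0.6994, 0.2019])]
P1 [array([0.4786, 0.0607]), array([ 0.4642, -0.0083]), array([0.4221, 0.0039]), array([0.4388, 0.0749])] [0.4426 0.0205 0.029 ]
mk [0.7415 0.2452 0.005 ] [0.6979 0.2481 0.005 ] [0.7339 0.252  0.005 ] [0.7071 0.2516 0.005 ]
tapes [0.86573123 0.30121828 0.048     ] [ 0.4872381 -0.3260384  0.048    ]
```

Request:
arm_command:
  commands:
    - {"linear": [-343,-258,-30],"rotation": [0,0,63.2]}
    - {"linear": [-343,-258,-30],"rotation": [0,0,63.2]}
    - {"linear": [-343,-258,-30],"rotation": [0,0,63.2]}
    - {"linear": [-343,-258,-30],"rotation": [0,0,63.2]}
    - {"linear": [-343,-258,-30],"rotation": [0,0,63.2]}
    - {"linear": [-343,-258,-30],"rotation": [0,0,63.2]}
    - {"linear": [-343,-258,-30],"rotation": [0,0,63.2]}
    - {"linear": [-343,-258,-30],"rotation": [0,0,63.2]}
    - {"linear": [-343,-258,-30],"rotation": [0,0,63.2]}
    - {"linear": [-343,-258,-30],"rotation": [0,0,63.2]}
    - {"linear": [-343,-258,-30],"rotation": [0,0,63.2]}
    - {"linear": [-343,-258,-30],"rotation": [0,0,63.2]}
    - {"linear": [-343,-258,-30],"rotation": [0,0,63.2]}
    - {"linear": [-343,-258,-30],"rotation": [0,0,63.2]}
    - {"linear": [-343,-258,-30],"rotation": [0,0,63.2]}
    - {"linear": [-343,-258,-30],"rotation": [0,0,63.2]}
  grip: 1

```text
t: 1.43
tool_pos: [0.4596, 0.1517, 0.2611]
tool_rot: [-3.141, -0.0, 1.573]
ft_force: [-0.6, -0.5, -0.8]
grip_width: 0.999
grip_force: 0.0
```

Request:
arm_command:
  commands:
    - {"linear": [-354,-3,40]}
    - {"linear": [-354,-3,40]}
    - {"linear": [-354,-3,40]}
    - {"linear": [-354,-3,40]}
    - {"linear": [-354,-3,40]}
    - {"linear": [-354,-3,40]}
    - {"linear": [-354,-3,40]}
    - {"linear": [-354,-3,40]}
    - {"linear": [-354,-3,40]}
    - {"linear": [-354,-3,40]}
    - {"linear": [-354,-3,40]}
    - {"linear": [-354,-3,40]}
    - {"linear": [-354,-3,40]}

```text
$.commands[0]: bad value
```

Run:
```python
from h import *
p,im=snap("wrist","w1"); s=manip.observe(); print(s["tool_pos"],ray(p,(p["cx"],p["cy"])),p["fov_y"])
print(proj(p,[[.4565,-.202,.104],[.454,-.046,.13]]))
```

```text
[0.45971764 0.15163465 0.26116673] (array([0.45926954, 0.22807264, 0.40373605]), array([ 5.88985309e-04, -3.04285093e-01, -9.52580829e-01])) 67.02937201151967
[[255.85351542 414.9155321 ]
 [253.42335298 344.67735127]]
```

View pics/w1.png

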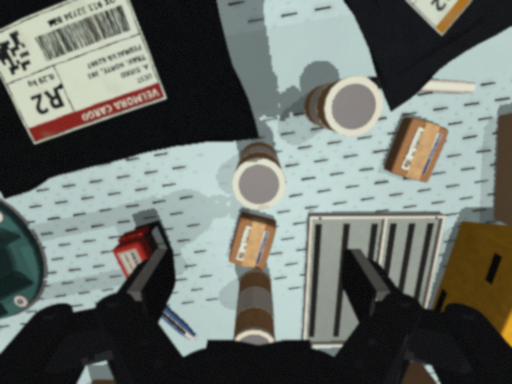

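The wrist view shows tube B's cap at (258,184), A's cap at (354,106), P0 at (417,148) and P1 at (253,239). The marker runs from (375,82) to (473,88), and the tray is at the lower right.

Request:
arm_command:
  commands:
    - {"linear": [-354,-3,40],"rotation": [0,0,0]}
    - {"linear": [-354,-3,40],"rotation": [0,0,0]}
    - {"linear": [-354,-3,40],"rotation": [0,0,0]}
    - {"linear": [-354,-3,40],"rotation": [0,0,0]}
    - {"linear": [-354,-3,40],"rotation": [0,0,0]}
    - {"linear": [-354,-3,40],"rotation": [0,0,0]}
    - {"linear": [-354,-3,40],"rotation": [0,0,0]}
    - {"linear": [-354,-3,40],"rotation": [0,0,0]}
    - {"linear": [-354,-3,40],"rotation": [0,0,0]}
    - {"linear": [-354,-3,40],"rotation": [0,0,0]}
    - {"linear": [-354,-3,40],"rotation": [0,0,0]}
    - {"linear": [-354,-3,40],"rotation": [0,0,0]}
    - {"linear": [-354,-3,40],"rotation": [0,0,0]}

```text
t: 2.57
tool_pos: [0.4573, -0.2018, 0.2214]
tool_rot: [-3.141, -0.001, 1.572]
ft_force: [-0.2, 1.0, -0.5]
grip_width: 1.003
grip_force: 0.0
```

Run:
```python
from h import *
import pickle
p,im=snap("wrist","w2"); s=manip.observe(); print(s["tool_pos"],s["tool_rot"])
pickle.dump(p,open("w2.pkl","wb"))
print(proj(p,[[.4565,-.202,.104],[.454,-.046,.13]]))
```

```text
[ 0.45737864 -0.20183712  0.22142646] [-3.14144523e+00 -3.34720188e-04  1.57272191e+00]
[[257.42921067 189.13110309]
 [253.8145891  -16.1879909 ]]
```

View pics/w2.png

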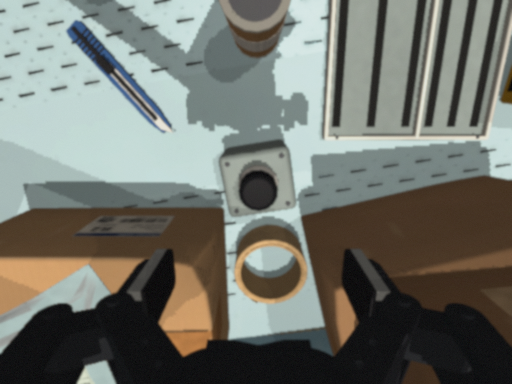

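Run:
```python
from m import *
import pickle
for w in((130,118),(355,108),(452,122),(600,130)): print(b(*w,0))
p=pickle.load(open("w2.pkl","rb"))
print("knob",onz(p,(258,188),.104))
print("tray near corners",[onz(p,u,.014) for u in((325,138),(490,138),(421,136))])
# vertical edges triangulate: corner of left box top right (224,208); in side (c2 455,0)->pix
def tri(r1,r2):
    (o,d),(q,e)=r1,r2; s=np.linalg.lstsq(np.c_[d,-e],q-o,rcond=None)[0]; P=o+d*s[0];Q=q+e*s[1]; return ((P+Q)/2).round(3),np.linalg.norm(P-Q).round(3)
print("boxL top",tri(ray(p,(224,209)),ray(B,(311,129))))
print("boxR top",tri(ray(p,(303,214)),ray(B,(278,119))))
```

```text
[ 0.7486 -0.2128  0.    ]
[ 0.5088 -0.2621  0.    ]
[ 0.4032 -0.2501  0.    ]
[ 0.2461 -0.256   0.    ]
knob [ 0.45703261 -0.2008991   0.104     ]
tray near corners [array([ 0.53699263, -0.16477646,  0.014     ]), array([ 0.73717167, -0.16377604,  0.014     ]), array([ 0.65219814, -0.16194459,  0.014     ])]
boxL top (array([ 0.427, -0.191,  0.189]), np.float64(0.017))
boxR top (array([ 0.497, -0.185,  0.216]), np.float64(0.031))
```

Knob is at (258,190), agreeing with the estimate within 1 mm. The box bases start behind y = -0.25, so the fingers are clear. Next I descend and grip.

Request:
arm_command:
  commands:
    - {"linear": [1,0,40],"rotation": [0,0,0]}
    - {"linear": [1,0,75],"rotation": [0,0,0]}
    - {"linear": [1,0,105],"rotation": [0,0,0]}
    - {"linear": [1,0,130],"rotation": [0,0,0]}
    - {"linear": [1,0,144],"rotation": [0,0,0]}
    - {"linear": [1,0,144],"rotation": [0,0,0]}
    - {"linear": [1,0,144],"rotation": [0,0,0]}

```text
t: 3.2
tool_pos: [0.4571, -0.2012, 0.0771]
tool_rot: [-3.14, -0.001, 1.572]
ft_force: [-0.2, 0.0, 0.1]
grip_width: 1.0
grip_force: 0.0
```

Request:
arm_command:
  commands:
    - {"linear": [0,0,0],"rotation": [0,0,0]}
    - {"linear": [0,0,0],"rotation": [0,0,0]}
    - {"linear": [0,0,0],"rotation": [0,0,0]}
    - {"linear": [0,0,0],"rotation": [0,0,0]}
    - {"linear": [0,0,0],"rotation": [0,0,0]}
    - {"linear": [0,0,0],"rotation": [0,0,0]}
    - {"linear": [0,0,0],"rotation": [0,0,0]}
    - {"linear": [0,0,0],"rotation": [0,0,0]}
  grip: 0.2
  grip_force: 60

```text
t: 3.87
tool_pos: [0.457, -0.2027, 0.0787]
tool_rot: [-3.142, 0.001, 1.571]
ft_force: [-4.6, -0.5, 10.9]
grip_width: 0.415
grip_force: 59.0
```

Request:
arm_command:
  commands:
    - {"linear": [0,0,-5],"rotation": [0,0,0]}
    - {"linear": [0,0,-10],"rotation": [0,0,0]}
    - {"linear": [0,0,-15],"rotation": [0,0,0]}
    - {"linear": [0,0,-19],"rotation": [0,0,0]}
    - {"linear": [0,0,-19],"rotation": [0,0,0]}
    - {"linear": [0,0,-19],"rotation": [0,0,0]}

```text
t: 4.37
tool_pos: [0.4569, -0.2026, 0.0952]
tool_rot: [-3.14, 0.0, 1.571]
ft_force: [1.9, -5.2, -18.7]
grip_width: 0.412
grip_force: 72.0
```

Request:
arm_command:
  commands:
    - {"linear": [0,0,0],"rotation": [0,0,0]}
    - {"linear": [0,0,0],"rotation": [0,0,0]}
    - {"linear": [0,0,0],"rotation": [0,0,0]}
    - {"linear": [0,0,0],"rotation": [0,0,0]}
    - {"linear": [0,0,0],"rotation": [0,0,0]}
    - {"linear": [0,0,0],"rotation": [0,0,0]}
    - {"linear": [0,0,-40],"rotation": [0,0,0]}
    - {"linear": [0,0,-80],"rotation": [0,0,0]}
    - {"linear": [0,0,-120],"rotation": [0,0,0]}
    - {"linear": [0,0,-140],"rotation": [0,0,0]}
    - {"linear": [0,0,-140],"rotation": [0,0,0]}
  grip: 1

```text
t: 5.28
tool_pos: [0.4604, -0.2042, 0.2418]
tool_rot: [3.133, 0.005, 1.571]
ft_force: [1.1, -1.1, -0.1]
grip_width: 0.998
grip_force: 0.0
```

Run:
```python
from h import *
p,im=snap("scene","s2"); s=manip.observe(); print(s["tool_pos"])
pb,imb=snap("side","d2")
imgs=[cv2.resize(cv2.imread(f"pics/{f}.png")[r:r+60,c:c+70],None,fx=4,fy=4) for f,r,c in(("scene0",175,300),("s2",175,300),("side0",130,260),("d2",130,260))]
cv2.imwrite("pics/k2.png",np.vstack([np.hstack(imgs[:2]),np.hstack(imgs[2:])]))
```

```text
[ 0.45909159 -0.20342114  0.23921799]
```

View pics/k2.png

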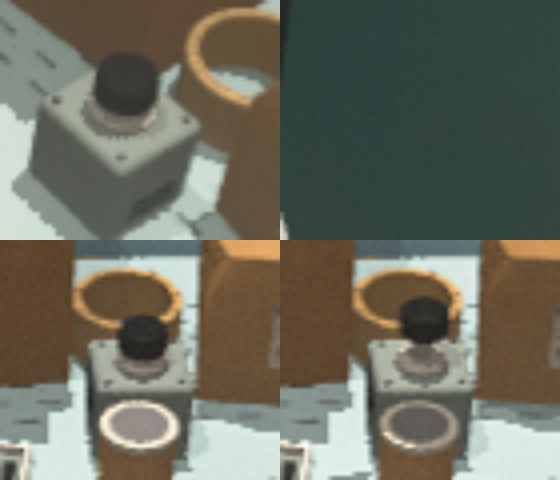

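The knob stands visibly higher than before: its top went from about (145,325) to (425,305) in the paired panels. It's out at its detent. Next is tube C.

Request:
arm_command:
  commands:
    - {"linear": [40,-4,0],"rotation": [0,0,0]}
    - {"linear": [80,-4,0],"rotation": [0,0,0]}
    - {"linear": [120,-4,0],"rotation": [0,0,0]}
    - {"linear": [157,-4,0],"rotation": [0,0,0]}
    - {"linear": [157,-4,30],"rotation": [0,0,0]}
    - {"linear": [157,-4,60],"rotation": [0,0,0]}
    - {"linear": [157,-4,90],"rotation": [0,0,0]}
    - {"linear": [157,-4,120],"rotation": [0,0,0]}
    - {"linear": [157,-4,140],"rotation": [0,0,0]}
    - {"linear": [157,-4,150],"rotation": [0,0,0]}
    - {"linear": [157,-4,150],"rotation": [0,0,0]}
    - {"linear": [157,-4,150],"rotation": [0,0,0]}

```text
t: 6.38
tool_pos: [0.4515, -0.045, 0.0848]
tool_rot: [-3.137, -0.001, 1.571]
ft_force: [-0.8, -0.8, -0.2]
grip_width: 1.002
grip_force: 0.0
```

Request:
arm_command:
  commands:
    - {"linear": [0,0,0],"rotation": [0,0,0]}
    - {"linear": [0,0,0],"rotation": [0,0,0]}
    - {"linear": [0,0,0],"rotation": [0,0,0]}
    - {"linear": [0,0,0],"rotation": [0,0,0]}
    - {"linear": [0,0,0],"rotation": [0,0,0]}
    - {"linear": [0,0,0],"rotation": [0,0,0]}
    - {"linear": [0,0,0],"rotation": [0,0,0]}
    - {"linear": [0,0,0],"rotation": [0,0,0]}
  grip: 0.3
  grip_force: 35

```text
t: 7.05
tool_pos: [0.4541, -0.0457, 0.0872]
tool_rot: [3.14, 0.001, 1.571]
ft_force: [-1.1, 0.2, 7.0]
grip_width: 0.603
grip_force: 36.2
```

Request:
arm_command:
  commands:
    - {"linear": [0,0,-30],"rotation": [0,0,0]}
    - {"linear": [0,0,-60],"rotation": [0,0,0]}
    - {"linear": [0,0,-90],"rotation": [0,0,0]}
    - {"linear": [0,0,-120],"rotation": [0,0,0]}
    - {"linear": [0,30,-130],"rotation": [0,0,0]}
    - {"linear": [0,65,-130],"rotation": [0,0,0]}
    - {"linear": [-10,100,-130],"rotation": [0,0,0]}
    - {"linear": [-30,130,-130],"rotation": [0,0,0]}
    - {"linear": [-50,165,-130],"rotation": [0,0,0]}
    - {"linear": [-65,200,-130],"rotation": [0,0,0]}
    - {"linear": [-73,225,-130],"rotation": [0,0,0]}
    - {"linear": [-73,233,-130],"rotation": [0,0,0]}
    - {"linear": [-73,233,-130],"rotation": [0,0,0]}
    - {"linear": [-73,233,-130],"rotation": [0,0,0]}

```text
t: 8.22
tool_pos: [0.6852, -0.1179, 0.2155]
tool_rot: [-3.139, -0.001, 1.571]
ft_force: [-0.5, 0.1, -1.6]
grip_width: 0.601
grip_force: 38.0
```

Run:
```python
from h import *
import pickle
p,im=snap("wrist","w3"); s=manip.observe(); print(s["tool_pos"],s["tool_rot"],s["grip_width"],s["ft_force"])
pickle.dump(p,open("w3.pkl","wb"))
```

```text
[ 0.6845863  -0.11769486  0.21568008] [-3.13893372e+00 -6.78469275e-04  1.57108179e+00] 0.5980770216640785 [-0.39571186  0.84363131 -2.2177108 ]
```

View pics/w3.png

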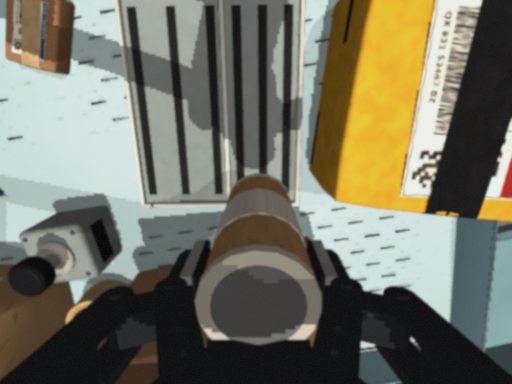

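The held tube is at the bottom centre. The near end of the tray runs from (142,207) to (299,203), and the rail is near column 226.

Run:
```python
from h import *
import pickle
p=pickle.load(open("w3.pkl","rb")); g=cv2.imread("pics/w3.png").astype(int).sum(2)
for u in((142,205),(300,204),(123,30),(304,30),(221,30),(226,100),(229,180)): print(u,onz(p,u,.014).round(4))
for r in(30,60,100,150): print(r,[c for c in range(110,310) if g[r,c]>g[r].max()*0 +560 ])
```

```text
(142, 205) [ 0.5379 -0.1637  0.014 ]
(300, 204) [ 0.7373 -0.1623  0.014 ]
(123, 30) [0.5409 0.0338 0.014 ]
(304, 30) [0.7333 0.033  0.014 ]
(221, 30) [0.6454 0.033  0.014 ]
(226, 100) [ 0.6484 -0.0379  0.014 ]
(229, 180) [ 0.6489 -0.1312  0.014 ]
30 [110, 111, 112, 113, 114, 115, 116, 117, 118, 119, 120, 301, 302, 303, 304, 305, 306, 307, 308, 309]
60 [300, 301, 302, 303, 306, 307, 308, 309]
100 [110, 111, 112, 113, 114, 115, 116, 117, 118, 119, 120, 121, 122, 123, 124, 125, 126, 127, 128, 129, 304, 305, 306, 307, 308, 309]
150 [110, 111, 112, 113, 114, 115, 116, 117, 118, 119, 120, 121, 122, 123, 124, 125, 126, 127, 128, 129, 130, 131, 132, 133, 134, 135, 136, 225, 226, 227, 228, 298, 299, 300, 301, 302, 303]
```

Request:
arm_command:
  commands:
    - {"linear": [0,7,30],"rotation": [0,0,0]}
    - {"linear": [0,7,60],"rotation": [0,0,0]}
    - {"linear": [0,7,85],"rotation": [0,0,0]}
    - {"linear": [0,7,105],"rotation": [0,0,0]}
    - {"linear": [0,7,113],"rotation": [0,0,0]}
    - {"linear": [0,7,118],"rotation": [0,0,0]}
    - {"linear": [0,7,121],"rotation": [0,0,0]}
    - {"linear": [0,7,121],"rotation": [0,0,0]}
    - {"linear": [0,7,121],"rotation": [0,0,0]}
    - {"linear": [0,7,121],"rotation": [0,0,0]}

```text
t: 9.1
tool_pos: [0.6943, -0.1187, 0.0969]
tool_rot: [3.139, 0.001, 1.571]
ft_force: [-0.2, 0.1, -1.4]
grip_width: 0.595
grip_force: 38.2
```

Request:
arm_command:
  commands:
    - {"linear": [0,0,0],"rotation": [0,0,0]}
    - {"linear": [0,0,0],"rotation": [0,0,0]}
    - {"linear": [0,0,0],"rotation": [0,0,0]}
    - {"linear": [0,0,0],"rotation": [0,0,0]}
    - {"linear": [0,0,0],"rotation": [0,0,0]}
    - {"linear": [0,0,0],"rotation": [0,0,0]}
    - {"linear": [0,0,-20],"rotation": [0,0,0]}
    - {"linear": [0,0,-50],"rotation": [0,0,0]}
    - {"linear": [0,0,-90],"rotation": [0,0,0]}
    - {"linear": [0,0,-125],"rotation": [0,0,0]}
    - {"linear": [0,0,-125],"rotation": [0,0,0]}
    - {"linear": [0,0,-125],"rotation": [0,0,0]}
  grip: 0.8

```text
t: 10.1
tool_pos: [0.6953, -0.119, 0.2238]
tool_rot: [3.135, 0.002, 1.571]
ft_force: [0.1, 0.1, -0.5]
grip_width: 0.796
grip_force: 0.0
```

Request:
arm_command:
  commands:
    - {"linear": [345,-149,0],"rotation": [0,0,0]}
    - {"linear": [345,-149,0],"rotation": [0,0,0]}
    - {"linear": [345,-149,0],"rotation": [0,0,0]}
    - {"linear": [345,-149,0],"rotation": [0,0,0]}
    - {"linear": [345,-149,0],"rotation": [0,0,0]}
    - {"linear": [345,-149,0],"rotation": [0,0,0]}
    - {"linear": [345,-149,0],"rotation": [0,0,0]}
    - {"linear": [345,-149,0],"rotation": [0,0,0]}
    - {"linear": [345,-149,0],"rotation": [0,0,0]}
    - {"linear": [345,-149,0],"rotation": [0,0,0]}
    - {"linear": [345,-149,0],"rotation": [0,0,0]}
    - {"linear": [345,-149,0],"rotation": [0,0,0]}
  grip: 1

```text
t: 11.1
tool_pos: [0.5437, 0.2263, 0.2192]
tool_rot: [-3.14, 0.001, 1.572]
ft_force: [-0.2, 0.3, -0.2]
grip_width: 0.999
grip_force: 0.0
```

Run:
```python
from h import *
import pickle
p,im=snap("wrist","w4"); s=manip.observe(); print(s["tool_pos"],s["tool_rot"])
pickle.dump(p,open("w4.pkl","wb"))
# proxies: grey cap disc / white ring near expected
print(proj(p,[[.544,.227,.13],[.6668,.168,.029],[.70,.25,.01]]))
q,im2=snap("side","d4")
```

```text
[0.54424591 0.22567804 0.21936412] [-3.14027879e+00  1.07293791e-03  1.57052995e+00]
[[258.8330392  197.41415512]
 [357.88651528 217.39651052]
 [387.02544683 148.81409299]]
```

View pics/w4.png

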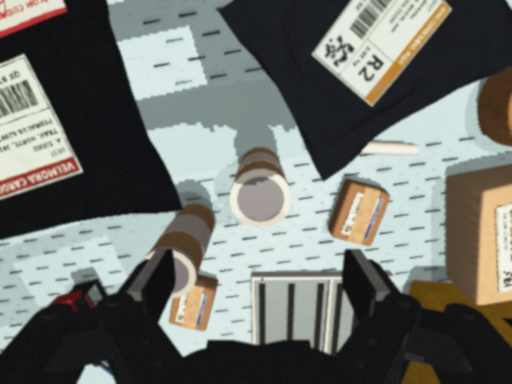

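Tube A's cap is at (261,198), against a prediction of (259,197). The parcel at (360,213) also matches. I'll grip A.

Request:
arm_command:
  commands:
    - {"linear": [0,1,35],"rotation": [0,0,0]}
    - {"linear": [0,1,70],"rotation": [0,0,0]}
    - {"linear": [0,1,100],"rotation": [0,0,0]}
    - {"linear": [0,1,120],"rotation": [0,0,0]}
    - {"linear": [0,1,132],"rotation": [0,0,0]}
    - {"linear": [0,1,132],"rotation": [0,0,0]}
    - {"linear": [0,1,132],"rotation": [0,0,0]}

```text
t: 11.78
tool_pos: [0.5455, 0.2251, 0.0876]
tool_rot: [-3.14, 0.001, 1.569]
ft_force: [-0.0, 0.1, -0.4]
grip_width: 1.0
grip_force: 0.0
```

Request:
arm_command:
  commands:
    - {"linear": [0,0,0],"rotation": [0,0,0]}
    - {"linear": [0,0,0],"rotation": [0,0,0]}
    - {"linear": [0,0,0],"rotation": [0,0,0]}
    - {"linear": [0,0,0],"rotation": [0,0,0]}
    - {"linear": [0,0,0],"rotation": [0,0,0]}
    - {"linear": [0,0,0],"rotation": [0,0,0]}
    - {"linear": [0,0,0],"rotation": [0,0,0]}
    - {"linear": [0,0,-30],"rotation": [0,0,0]}
    - {"linear": [0,0,-65],"rotation": [0,0,0]}
    - {"linear": [0,0,-100],"rotation": [0,0,0]}
    - {"linear": [0,0,-140],"rotation": [0,0,0]}
    - {"linear": [0,0,-170],"rotation": [0,0,0]}
    - {"linear": [0,0,-170],"rotation": [0,0,0]}
    - {"linear": [0,0,-170],"rotation": [0,0,0]}
    - {"linear": [0,0,-170],"rotation": [0,0,0]}
  grip: 0.3
  grip_force: 35

```text
t: 13.03
tool_pos: [0.5445, 0.2264, 0.2576]
tool_rot: [-3.14, 0.0, 1.571]
ft_force: [0.0, -0.6, -2.0]
grip_width: 0.602
grip_force: 37.7
```

Request:
arm_command:
  commands:
    - {"linear": [-269,145,0],"rotation": [0,0,0]}
    - {"linear": [-269,145,0],"rotation": [0,0,0]}
    - {"linear": [-269,145,0],"rotation": [0,0,0]}
    - {"linear": [-269,145,0],"rotation": [0,0,0]}
    - {"linear": [-269,145,0],"rotation": [0,0,0]}
    - {"linear": [-269,145,0],"rotation": [0,0,0]}
    - {"linear": [-269,145,0],"rotation": [0,0,0]}
    - {"linear": [-269,145,0],"rotation": [0,0,0]}
    - {"linear": [-269,145,0],"rotation": [0,0,0]}
    - {"linear": [-269,145,0],"rotation": [0,0,0]}
    - {"linear": [-269,145,0],"rotation": [0,0,0]}
    - {"linear": [-269,145,0],"rotation": [0,0,0]}

```text
t: 14.03
tool_pos: [0.6891, -0.0407, 0.2574]
tool_rot: [-3.139, -0.001, 1.572]
ft_force: [-1.0, 0.3, -1.6]
grip_width: 0.599
grip_force: 37.7
```

Request:
arm_command:
  commands:
    - {"linear": [0,0,35],"rotation": [0,0,0]}
    - {"linear": [0,0,70],"rotation": [0,0,0]}
    - {"linear": [0,0,105],"rotation": [0,0,0]}
    - {"linear": [0,0,135],"rotation": [0,0,0]}
    - {"linear": [0,0,150],"rotation": [0,0,0]}
    - {"linear": [0,0,158],"rotation": [0,0,0]}
    - {"linear": [0,0,162],"rotation": [0,0,0]}
    - {"linear": [0,0,162],"rotation": [0,0,0]}
    - {"linear": [0,0,162],"rotation": [0,0,0]}
    - {"linear": [0,0,162],"rotation": [0,0,0]}

```text
t: 14.87
tool_pos: [0.6915, -0.042, 0.0978]
tool_rot: [3.139, 0.0, 1.571]
ft_force: [-0.0, -0.2, -1.9]
grip_width: 0.599
grip_force: 37.7
```

Request:
arm_command:
  commands:
    - {"linear": [0,0,2],"rotation": [0,0,0]}
    - {"linear": [0,0,3],"rotation": [0,0,0]}
    - {"linear": [0,0,3],"rotation": [0,0,0]}
    - {"linear": [0,0,3],"rotation": [0,0,0]}

```text
t: 15.2
tool_pos: [0.6916, -0.0425, 0.0957]
tool_rot: [3.138, 0.0, 1.571]
ft_force: [-1.6, 0.1, 8.2]
grip_width: 0.595
grip_force: 38.7
```

Request:
arm_command:
  commands:
    - {"linear": [0,0,0],"rotation": [0,0,0]}
    - {"linear": [0,0,0],"rotation": [0,0,0]}
    - {"linear": [0,0,0],"rotation": [0,0,0]}
    - {"linear": [0,0,0],"rotation": [0,0,0]}
    - {"linear": [0,0,0],"rotation": [0,0,0]}
    - {"linear": [0,0,0],"rotation": [0,0,0]}
    - {"linear": [0,0,-20],"rotation": [0,0,0]}
    - {"linear": [0,0,-50],"rotation": [0,0,0]}
    - {"linear": [0,0,-90],"rotation": [0,0,0]}
    - {"linear": [0,0,-125],"rotation": [0,0,0]}
    - {"linear": [0,0,-125],"rotation": [0,0,0]}
    - {"linear": [0,0,-125],"rotation": [0,0,0]}
  grip: 0.8

```text
t: 16.2
tool_pos: [0.6923, -0.0428, 0.2216]
tool_rot: [3.135, 0.001, 1.571]
ft_force: [-1.1, -0.2, -0.4]
grip_width: 0.8
grip_force: 0.0
```

Request:
arm_command:
  commands:
    - {"linear": [197,-232,0],"rotation": [0,0,0]}
    - {"linear": [197,-232,0],"rotation": [0,0,0]}
    - {"linear": [197,-232,0],"rotation": [0,0,0]}
    - {"linear": [197,-232,0],"rotation": [0,0,0]}
    - {"linear": [197,-232,0],"rotation": [0,0,0]}
    - {"linear": [197,-232,0],"rotation": [0,0,0]}
    - {"linear": [197,-232,0],"rotation": [0,0,0]}
    - {"linear": [197,-232,0],"rotation": [0,0,0]}
    - {"linear": [197,-232,0],"rotation": [0,0,0]}
    - {"linear": [197,-232,0],"rotation": [0,0,0]}
    - {"linear": [197,-232,0],"rotation": [0,0,0]}
  grip: 1

```text
t: 17.12
tool_pos: [0.4595, 0.154, 0.218]
tool_rot: [3.141, 0.001, 1.571]
ft_force: [1.2, -0.6, -0.4]
grip_width: 1.002
grip_force: 0.0
```

Request:
arm_command:
  commands:
    - {"linear": [0,0,35],"rotation": [0,0,0]}
    - {"linear": [0,0,70],"rotation": [0,0,0]}
    - {"linear": [0,0,100],"rotation": [0,0,0]}
    - {"linear": [0,0,120],"rotation": [0,0,0]}
    - {"linear": [0,0,132],"rotation": [0,0,0]}
    - {"linear": [0,0,132],"rotation": [0,0,0]}
    - {"linear": [0,0,132],"rotation": [0,0,0]}

```text
t: 17.7
tool_pos: [0.4591, 0.1536, 0.0855]
tool_rot: [-3.14, 0.001, 1.569]
ft_force: [0.1, 0.6, 0.6]
grip_width: 0.997
grip_force: 0.0
```

Request:
arm_command:
  commands:
    - {"linear": [0,0,0],"rotation": [0,0,0]}
    - {"linear": [0,0,0],"rotation": [0,0,0]}
    - {"linear": [0,0,0],"rotation": [0,0,0]}
    - {"linear": [0,0,0],"rotation": [0,0,0]}
    - {"linear": [0,0,0],"rotation": [0,0,0]}
    - {"linear": [0,0,0],"rotation": [0,0,0]}
    - {"linear": [0,0,0],"rotation": [0,0,0]}
    - {"linear": [0,0,-30],"rotation": [0,0,0]}
    - {"linear": [0,0,-65],"rotation": [0,0,0]}
    - {"linear": [0,0,-100],"rotation": [0,0,0]}
    - {"linear": [0,0,-140],"rotation": [0,0,0]}
    - {"linear": [0,0,-170],"rotation": [0,0,0]}
    - {"linear": [0,0,-170],"rotation": [0,0,0]}
    - {"linear": [0,0,-170],"rotation": [0,0,0]}
    - {"linear": [0,0,-170],"rotation": [0,0,0]}
  grip: 0.3
  grip_force: 35

```text
t: 18.95
tool_pos: [0.4573, 0.1544, 0.2556]
tool_rot: [-3.14, 0.0, 1.571]
ft_force: [0.1, 1.2, -2.2]
grip_width: 0.599
grip_force: 38.4
```

Now place it at (.689, +.032).

Request:
arm_command:
  commands:
    - {"linear": [-123,231,0],"rotation": [0,0,0]}
    - {"linear": [-123,231,0],"rotation": [0,0,0]}
    - {"linear": [-123,231,0],"rotation": [0,0,0]}
    - {"linear": [-123,231,0],"rotation": [0,0,0]}
    - {"linear": [-123,231,0],"rotation": [0,0,0]}
    - {"linear": [-123,231,0],"rotation": [0,0,0]}
    - {"linear": [-123,231,0],"rotation": [0,0,0]}
    - {"linear": [-123,231,0],"rotation": [0,0,0]}
    - {"linear": [-123,231,0],"rotation": [0,0,0]}
    - {"linear": [-123,231,0],"rotation": [0,0,0]}
    - {"linear": [-123,231,0],"rotation": [0,0,0]}

```text
t: 19.87
tool_pos: [0.6875, 0.0325, 0.2552]
tool_rot: [-3.139, -0.0, 1.572]
ft_force: [-0.9, 0.5, -1.9]
grip_width: 0.604
grip_force: 38.4
```

Request:
arm_command:
  commands:
    - {"linear": [0,0,35],"rotation": [0,0,0]}
    - {"linear": [0,0,70],"rotation": [0,0,0]}
    - {"linear": [0,0,105],"rotation": [0,0,0]}
    - {"linear": [0,0,135],"rotation": [0,0,0]}
    - {"linear": [0,0,150],"rotation": [0,0,0]}
    - {"linear": [0,0,158],"rotation": [0,0,0]}
    - {"linear": [0,0,164],"rotation": [0,0,0]}
    - {"linear": [0,0,164],"rotation": [0,0,0]}
    - {"linear": [0,0,164],"rotation": [0,0,0]}
    - {"linear": [0,0,164],"rotation": [0,0,0]}

```text
t: 20.7
tool_pos: [0.6902, 0.0319, 0.0938]
tool_rot: [3.139, 0.0, 1.571]
ft_force: [-0.8, 0.7, -1.9]
grip_width: 0.6
grip_force: 38.4
```

Request:
arm_command:
  commands:
    - {"linear": [0,0,1],"rotation": [0,0,0]}
    - {"linear": [0,0,2],"rotation": [0,0,0]}
    - {"linear": [0,0,2],"rotation": [0,0,0]}

```text
t: 20.95
tool_pos: [0.6904, 0.0318, 0.0935]
tool_rot: [3.139, 0.0, 1.571]
ft_force: [-2.8, 1.4, 13.4]
grip_width: 0.598
grip_force: 39.9
```

Request:
arm_command:
  commands:
    - {"linear": [0,0,0],"rotation": [0,0,0]}
    - {"linear": [0,0,0],"rotation": [0,0,0]}
    - {"linear": [0,0,0],"rotation": [0,0,0]}
    - {"linear": [0,0,0],"rotation": [0,0,0]}
    - {"linear": [0,0,0],"rotation": [0,0,0]}
    - {"linear": [0,0,0],"rotation": [0,0,0]}
    - {"linear": [0,0,-20],"rotation": [0,0,0]}
    - {"linear": [0,0,-50],"rotation": [0,0,0]}
    - {"linear": [0,0,-90],"rotation": [0,0,0]}
    - {"linear": [0,0,-125],"rotation": [0,0,0]}
    - {"linear": [40,-10,-130],"rotation": [0,0,0]}
    - {"linear": [80,-15,-130],"rotation": [0,0,0]}
    - {"linear": [115,-20,-130],"rotation": [0,0,0]}
    - {"linear": [134,-20,-130],"rotation": [0,0,0]}
    - {"linear": [134,-20,-130],"rotation": [0,0,0]}
    - {"linear": [134,-20,-130],"rotation": [0,0,0]}
  grip: 0.8

```text
t: 22.28
tool_pos: [0.6691, 0.1666, 0.2201]
tool_rot: [-3.141, 0.001, 1.573]
ft_force: [-0.2, -0.5, -0.4]
grip_width: 0.801
grip_force: 0.0
```

Run:
```python
from h import *
import pickle
p,im=snap("wrist","w5"); s=manip.observe(); print(s["tool_pos"],s["tool_rot"])
pickle.dump(p,open("w5.pkl","wb"))
q,im2=snap("side","d5")
c=cv2.resize(im2[130:310,160:360],None,fx=1.5,fy=1.5)[:,:,::-1]
o=np.zeros((384,820,3),np.uint8); o[:,:512]=im[:,:,::-1]; o[:270,512:812]=c; cv2.imwrite("pics/v5.png",o[:,:800])
```

```text
[0.66926907 0.16540751 0.22001991] [-3.14127130e+00  8.53393396e-04  1.57171843e+00]
```

View pics/v5.png

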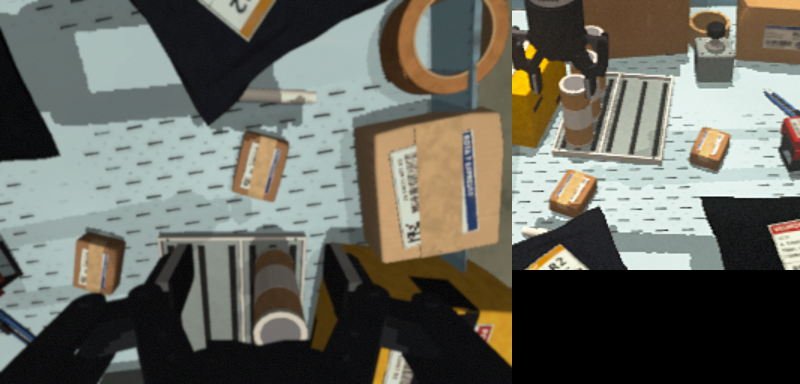

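Tubes stand in the rear trough. P0 is at (261,165) and P1 at (98,262) in the wrist part of the picture. I'll measure P0 and P1.

```bash
cat > par.py <<'E'
from h import *
def parcel(p,im,roi):
    x0,y0,x1,y1=roi; hsv=cv2.cvtColor(im[y0:y1,x0:x1],cv2.COLOR_RGB2HSV)
    m=((hsv[...,1]>70)&(hsv[...,0]<25)&(hsv[...,2]>90)).astype(np.uint8)*255
    m=cv2.morphologyEx(m,cv2.MORPH_CLOSE,np.ones((9,9)))
    c=max(cv2.findContours(m,0,2)[0],key=cv2.contourArea)
    pts=cv2.approxPolyDP(c,3,True)[:,0]+[x0,y0]
    W=np.array([onz(p,t,.029)[:2] for t in (c[:,0]+[x0,y0])],np.float32)
    print("px",pts.tolist()); print("world z=.029 rect (c,size,ang)",cv2.minAreaRect(W*1000))
E
python3 - <<'E'
from par import *
import pickle
p=pickle.load(open("w5.pkl","rb")); im=cv2.imread("pics/w5.png")[:,:,::-1].copy()
parcel(p,im,(220,115,305,215)); parcel(p,im,(60,215,140,305))
E
```

```text
px [[247, 135], [233, 190], [273, 200], [287, 144], [263, 135]]
world z=.029 rect (c,size,ang) ((670.9281005859375, 171.04873657226562), (74.19637298583984, 53.78639221191406), 75.59893798828125)
px [[78, 240], [74, 285], [92, 292], [111, 293], [115, 251]]
world z=.029 rect (c,size,ang) ((452.9860534667969, 34.50816345214844), (76.20181274414062, 53.71121597290039), 74.93140411376953)
```

Request:
arm_command:
  commands:
    - {"linear": [4,1,40],"rotation": [0,0,7]}
    - {"linear": [4,1,75],"rotation": [0,0,14.4]}
    - {"linear": [4,1,110],"rotation": [0,0,14.4]}
    - {"linear": [4,1,145],"rotation": [0,0,14.4]}
    - {"linear": [4,1,175],"rotation": [0,0,14.4]}
    - {"linear": [4,1,195],"rotation": [0,0,14.4]}
    - {"linear": [4,1,206],"rotation": [0,0,14.4]}
    - {"linear": [4,1,211],"rotation": [0,0,14.4]}
    - {"linear": [4,1,211],"rotation": [0,0,14.4]}
    - {"linear": [4,1,211],"rotation": [0,0,14.4]}
  grip: 1

```text
t: 23.22
tool_pos: [0.6715, 0.1691, 0.0104]
tool_rot: [3.14, -0.001, 1.319]
ft_force: [0.3, 1.2, 0.4]
grip_width: 1.0
grip_force: 0.0
```

Request:
arm_command:
  commands:
    - {"linear": [0,0,0],"rotation": [0,0,0]}
    - {"linear": [0,0,0],"rotation": [0,0,0]}
    - {"linear": [0,0,0],"rotation": [0,0,0]}
    - {"linear": [0,0,0],"rotation": [0,0,0]}
    - {"linear": [0,0,0],"rotation": [0,0,0]}
    - {"linear": [0,0,0],"rotation": [0,0,0]}
    - {"linear": [0,0,0],"rotation": [0,0,0]}
  grip: 0.3

```text
t: 23.8
tool_pos: [0.6715, 0.1697, 0.011]
tool_rot: [3.139, -0.001, 1.32]
ft_force: [-1.2, -0.8, 6.4]
grip_width: 0.639
grip_force: 38.7
```

Request:
arm_command:
  commands:
    - {"linear": [0,0,-40],"rotation": [0,0,0]}
    - {"linear": [0,0,-80],"rotation": [0,0,0]}
    - {"linear": [0,0,-120],"rotation": [0,0,0]}
    - {"linear": [0,0,-160],"rotation": [0,0,0]}
    - {"linear": [-35,-7,-160],"rotation": [0,0,-5]}
    - {"linear": [-70,-14,-160],"rotation": [0,0,-10]}
    - {"linear": [-105,-21,-160],"rotation": [0,0,-15]}
    - {"linear": [-140,-28,-160],"rotation": [0,0,-15]}
    - {"linear": [-177,-36,-160],"rotation": [0,0,-15]}
    - {"linear": [-177,-36,-160],"rotation": [0,0,-15]}
    - {"linear": [-177,-36,-160],"rotation": [0,0,-15]}

```text
t: 24.72
tool_pos: [0.5903, 0.0055, 0.1696]
tool_rot: [-3.141, 0.0, 1.578]
ft_force: [0.3, 0.2, -1.9]
grip_width: 0.64
grip_force: 38.9
```

Run:
```python
from h import *
import pickle
p,im=snap("wrist","w6"); s=manip.observe(); print(s["tool_pos"],s["tool_rot"],s["grip_width"])
pickle.dump(p,open("w6.pkl","wb"))
```

```text
[0.59129346 0.00662837 0.16962509] [ 3.14115626e+00 -2.93042900e-04  1.57940896e+00] 0.6391617895801885
```

View pics/w6.png

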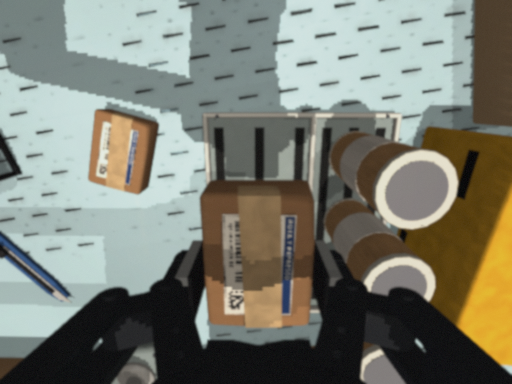

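The held parcel is aligned over the front trough, with the tray corner at (206,115) and the rail at column 315. All three tubes stand. Lowering it now.

Request:
arm_command:
  commands:
    - {"linear": [0,1,40],"rotation": [0,0,0]}
    - {"linear": [0,1,80],"rotation": [0,0,0]}
    - {"linear": [0,1,110],"rotation": [0,0,0]}
    - {"linear": [0,1,132],"rotation": [0,0,0]}
    - {"linear": [0,1,143],"rotation": [0,0,0]}
    - {"linear": [0,1,149],"rotation": [0,0,0]}
    - {"linear": [0,1,152],"rotation": [0,0,0]}
    - {"linear": [0,1,152],"rotation": [0,0,0]}
    - {"linear": [0,1,152],"rotation": [0,0,0]}

```text
t: 25.52
tool_pos: [0.594, 0.0073, 0.0186]
tool_rot: [3.139, 0.0, 1.582]
ft_force: [0.3, -0.3, -1.6]
grip_width: 0.635
grip_force: 38.9
```

Request:
arm_command:
  commands:
    - {"linear": [0,0,0],"rotation": [0,0,0]}
    - {"linear": [0,0,0],"rotation": [0,0,0]}
    - {"linear": [0,0,0],"rotation": [0,0,0]}
    - {"linear": [0,0,0],"rotation": [0,0,0]}
    - {"linear": [0,0,-15],"rotation": [0,0,0]}
    - {"linear": [0,0,-40],"rotation": [0,0,0]}
    - {"linear": [0,0,-80],"rotation": [0,0,0]}
    - {"linear": [0,0,-120],"rotation": [0,0,0]}
    - {"linear": [0,0,-160],"rotation": [0,0,0]}
    - {"linear": [0,0,-180],"rotation": [0,0,0]}
    - {"linear": [0,0,-180],"rotation": [0,0,0]}
  grip: 0.78

```text
t: 26.43
tool_pos: [0.5962, 0.0067, 0.2036]
tool_rot: [3.131, 0.001, 1.581]
ft_force: [1.0, -0.2, 0.1]
grip_width: 0.783
grip_force: 0.0
```

Run:
```python
from par import *
import pickle
p=pickle.load(open("w6.pkl","rb")); im=cv2.imread("pics/w6.png")[:,:,::-1].copy()
parcel(p,im,(75,95,175,205)); print([onz(p,u,.014) for u in((206,115),(315,116),(399,115))])
```

```text
px [[97, 110], [89, 179], [137, 193], [141, 190], [150, 126], [131, 117]]
world z=.029 rect (c,size,ang) ((453.1519775390625, 34.8093147277832), (74.47615814208984, 54.35628128051758), 74.88148498535156)
[array([0.53790792, 0.07039219, 0.014     ]), array([0.64627055, 0.07016527, 0.014     ]), array([0.73019556, 0.07199218, 0.014     ])]
```

Request:
arm_command:
  commands:
    - {"linear": [8,-40,0],"rotation": [0,0,5]}
    - {"linear": [16,-80,0],"rotation": [0,0,10]}
    - {"linear": [24,-115,0],"rotation": [0,0,15.5]}
    - {"linear": [29,-141,0],"rotation": [0,0,15.5]}
    - {"linear": [29,-141,0],"rotation": [0,0,15.5]}
    - {"linear": [29,-141,0],"rotation": [0,0,15.5]}
  grip: 1

```text
t: 26.93
tool_pos: [0.4494, 0.0349, 0.1969]
tool_rot: [-3.141, 0.0, 1.311]
ft_force: [1.0, 0.0, -0.0]
grip_width: 0.999
grip_force: 0.0
```

Run:
```python
from par import *
p,im=snap("wrist","w7"); s=manip.observe(); print(s["tool_pos"],s["tool_rot"])
c=proj(p,[[.453,.0345,.029]])[0].astype(int); print(c)
parcel(p,im,(c[0]-60,c[1]-70,c[0]+60,c[1]+70))
```

```text
[0.45136205 0.03457322 0.19726905] [3.14073173e+00 1.64327160e-05 1.31109706e+00]
[261 175]
px [[235, 152], [237, 205], [281, 206], [283, 151], [274, 144], [252, 143]]
world z=.029 rect (c,size,ang) ((450.5522766113281, 34.356719970703125), (72.50262451171875, 52.753334045410156), 75.58141326904297)
```

Parcel P1 hasn't moved, so I descend and grip.

Request:
arm_command:
  commands:
    - {"linear": [0,0,40],"rotation": [0,0,0]}
    - {"linear": [0,0,80],"rotation": [0,0,0]}
    - {"linear": [0,0,115],"rotation": [0,0,0]}
    - {"linear": [0,0,150],"rotation": [0,0,0]}
    - {"linear": [0,0,172],"rotation": [0,0,0]}
    - {"linear": [0,0,182],"rotation": [0,0,0]}
    - {"linear": [0,0,187],"rotation": [0,0,0]}
    - {"linear": [0,0,187],"rotation": [0,0,0]}
    - {"linear": [0,0,187],"rotation": [0,0,0]}

```text
t: 27.73
tool_pos: [0.4525, 0.0344, 0.0103]
tool_rot: [3.141, -0.0, 1.31]
ft_force: [1.5, -0.4, 0.0]
grip_width: 0.998
grip_force: 0.0
```

Request:
arm_command:
  commands:
    - {"linear": [0,0,0],"rotation": [0,0,0]}
    - {"linear": [0,0,0],"rotation": [0,0,0]}
    - {"linear": [0,0,0],"rotation": [0,0,0]}
    - {"linear": [0,0,0],"rotation": [0,0,0]}
    - {"linear": [0,0,0],"rotation": [0,0,0]}
    - {"linear": [0,0,0],"rotation": [0,0,0]}
    - {"linear": [0,0,0],"rotation": [0,0,0]}
  grip: 0.3

```text
t: 28.32
tool_pos: [0.4518, 0.0346, 0.0113]
tool_rot: [3.14, -0.0, 1.311]
ft_force: [-0.2, -1.0, 6.5]
grip_width: 0.638
grip_force: 37.0
```

Request:
arm_command:
  commands:
    - {"linear": [0,0,-40],"rotation": [0,0,0]}
    - {"linear": [0,0,-80],"rotation": [0,0,0]}
    - {"linear": [0,0,-120],"rotation": [0,0,0]}
    - {"linear": [0,0,-155],"rotation": [0,0,0]}
    - {"linear": [-17,34,-155],"rotation": [0,0,-5]}
    - {"linear": [-34,68,-155],"rotation": [0,0,-10]}
    - {"linear": [-51,102,-155],"rotation": [0,0,-15.5]}
    - {"linear": [-69,136,-155],"rotation": [0,0,-15.5]}
    - {"linear": [-87,170,-155],"rotation": [0,0,-15.5]}
    - {"linear": [-87,170,-155],"rotation": [0,0,-15.5]}
    - {"linear": [-87,170,-155],"rotation": [0,0,-15.5]}
    - {"linear": [-87,170,-155],"rotation": [0,0,-15.5]}

```text
t: 29.32
tool_pos: [0.5919, -0.0929, 0.1649]
tool_rot: [-3.14, -0.001, 1.581]
ft_force: [-0.7, 0.5, -2.3]
grip_width: 0.638
grip_force: 40.4
```

Request:
arm_command:
  commands:
    - {"linear": [0,2,40],"rotation": [0,0,0]}
    - {"linear": [0,2,80],"rotation": [0,0,0]}
    - {"linear": [0,2,110],"rotation": [0,0,0]}
    - {"linear": [0,2,130],"rotation": [0,0,0]}
    - {"linear": [0,2,140],"rotation": [0,0,0]}
    - {"linear": [0,2,145],"rotation": [0,0,0]}
    - {"linear": [0,2,147],"rotation": [0,0,0]}
    - {"linear": [0,2,147],"rotation": [0,0,0]}
    - {"linear": [0,2,147],"rotation": [0,0,0]}

```text
t: 30.07
tool_pos: [0.5962, -0.0933, 0.0198]
tool_rot: [3.139, 0.001, 1.581]
ft_force: [-0.3, -0.5, -2.8]
grip_width: 0.635
grip_force: 40.3
```

Request:
arm_command:
  commands:
    - {"linear": [0,0,0],"rotation": [0,0,0]}
    - {"linear": [0,0,0],"rotation": [0,0,0]}
    - {"linear": [0,0,0],"rotation": [0,0,0]}
    - {"linear": [0,0,0],"rotation": [0,0,0]}
    - {"linear": [0,0,-15],"rotation": [0,0,0]}
    - {"linear": [0,0,-40],"rotation": [0,0,0]}
    - {"linear": [0,0,-80],"rotation": [0,0,0]}
    - {"linear": [0,0,-120],"rotation": [0,0,0]}
    - {"linear": [0,0,-160],"rotation": [0,0,0]}
    - {"linear": [0,0,-200],"rotation": [0,0,0]}
    - {"linear": [0,-40,-220],"rotation": [0,0,0]}
    - {"linear": [0,-80,-220],"rotation": [0,0,0]}
    - {"linear": [0,-120,-220],"rotation": [0,0,0]}
    - {"linear": [0,-138,-220],"rotation": [0,0,0]}
    - {"linear": [0,-138,-220],"rotation": [0,0,0]}
    - {"linear": [0,-138,-220],"rotation": [0,0,0]}
  grip: 0.78

```text
t: 31.4
tool_pos: [0.4564, -0.0946, 0.2389]
tool_rot: [3.14, 0.0, 1.58]
ft_force: [0.5, 0.2, 0.1]
grip_width: 0.778
grip_force: 0.0
```

Run:
```python
from h import *
p,im=snap("scene","s8"); q,im2=snap("side","d8"); s=manip.observe(); print(s["tool_pos"],s["tool_rot"])
a=cv2.resize(im[140:290,100:360],(390,225));b=cv2.resize(im2[130:310,160:360],(400,360))
o=np.zeros((360,792,3),np.uint8);o[:225,:390]=a[:,:,::-1];o[:,392:]=b[:,:,::-1];cv2.imwrite("pics/v8.png",o)
```

```text
[ 0.45835937 -0.09495703  0.23880977] [3.13972394e+00 6.46204177e-04 1.58105904e+00]
```

View pics/v8.png

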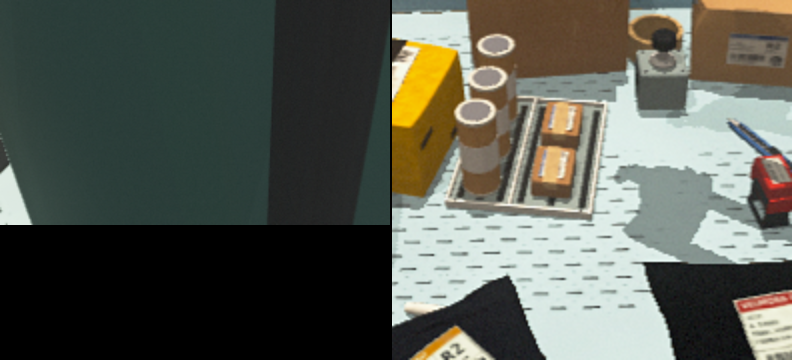

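All five goods sit in their troughs: tube caps at (475,112), (488,78) and (497,45), and parcels at (552,172) and (562,120). The knob is still out. Now I close the fingers and press it home.

Request:
arm_command:
  commands:
    - {"linear": [-40,0,0],"rotation": [0,0,0]}
    - {"linear": [-80,0,0],"rotation": [0,0,0]}
    - {"linear": [-107,-1,0],"rotation": [0,0,0]}
    - {"linear": [-107,-1,30],"rotation": [0,0,0]}
    - {"linear": [-107,-1,60],"rotation": [0,0,0]}
    - {"linear": [-107,-1,90],"rotation": [0,0,0]}
    - {"linear": [-107,-1,105],"rotation": [0,0,0]}
    - {"linear": [-107,-1,105],"rotation": [0,0,0]}
    - {"linear": [-107,-1,105],"rotation": [0,0,0]}
  grip: 0

```text
t: 32.25
tool_pos: [0.4578, -0.2017, 0.1325]
tool_rot: [-3.14, -0.001, 1.582]
ft_force: [0.1, -0.1, 0.2]
grip_width: 0.002
grip_force: 0.0
```

Request:
arm_command:
  commands:
    - {"linear": [0,0,5],"rotation": [0,0,0]}
    - {"linear": [0,0,10],"rotation": [0,0,0]}
    - {"linear": [0,0,15],"rotation": [0,0,0]}
    - {"linear": [0,0,20],"rotation": [0,0,0]}
    - {"linear": [0,0,25],"rotation": [0,0,0]}
    - {"linear": [0,0,29],"rotation": [0,0,0]}
    - {"linear": [0,0,31],"rotation": [0,0,0]}
    - {"linear": [0,0,31],"rotation": [0,0,0]}
    - {"linear": [0,0,31],"rotation": [0,0,0]}

```text
t: 33.0
tool_pos: [0.4575, -0.2017, 0.1039]
tool_rot: [3.141, 0.001, 1.581]
ft_force: [-3.6, 2.1, 19.8]
grip_width: -0.0
grip_force: 9.5
```

Bottomed out at z = 0.104, as expected. I'll lift off and check with the side camera.

Request:
arm_command:
  commands:
    - {"linear": [0,0,-20],"rotation": [0,0,0]}
    - {"linear": [0,0,-60],"rotation": [0,0,0]}
    - {"linear": [0,0,-100],"rotation": [0,0,0]}
    - {"linear": [0,0,-135],"rotation": [0,0,0]}
    - {"linear": [0,0,-135],"rotation": [0,0,0]}
    - {"linear": [0,0,-135],"rotation": [0,0,0]}

```text
t: 33.5
tool_pos: [0.4586, -0.2024, 0.2395]
tool_rot: [3.137, 0.003, 1.581]
ft_force: [-1.2, 0.1, -0.2]
grip_width: 0.002
grip_force: 0.0
```

Run:
```python
from h import *
q,im=snap("side","d9"); s=manip.observe(); print(s["tool_pos"],s["t"])
cv2.imwrite("pics/v9.png",np.hstack([cv2.resize(x[130:240,160:310],None,fx=2.5,fy=2.5) for x in (im[:,:,::-1],cv2.imread("pics/side0.png"))]))
```

```text
[ 0.45723525 -0.20166694  0.23762965] 33.55
```

View pics/v9.png

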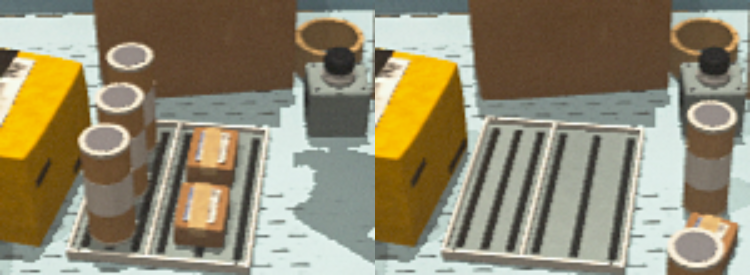

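The knob is at the same height as at the start, (338,62) against (713,62), and all the goods are in place.

```bash
python3 -c "
from cell import manip
print(manip.sign_off())"
```

```text
the job is handed in; nothing more can be done
None
```

The job is handed in: the knob was pulled out, all three tubes stand in the rear trough, both parcels lie flat in the front trough, and the knob is pushed back home, with the tape and marker left alone (about 34 s; sign-off returned no verdict).

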